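Index the sample carousel to its next click and set the brake

TASK

The sample carousel has been left standing between two of its places. Push it gently round anticlockwise (seen from above) by one of its black posts until its spring plunger clicks home in the very next notch, without running on past it or touching the dishes; then, with the carousel still clicked home, push the red-knobbed brake lever, just as gently, upright until its shoe bites on the rim and locks it. Move away and leave the bottle, tip box and lens canister where they are.

Things in the scene. Friction and masses are not known exactly. Their poses are not given: they have to be found in the camera images.
- carousel_base: Fixed grey base, 180 mm across; origin on the work surface, on the carousel's vertical axis. Its +y axis points to the brake lever, its +x axis within 10 degrees to the blue plunger block. The white disc above it is 230 mm across, top 52 mm above the work surface; its edge is the rim that the brake presses.
- hub (a point): Centre of the carousel disc's upper face, on the axis, 52 mm above the work surface.
- post (a point): Top of one of six equal upright black posts, 12 mm diameter, tops 105 mm above the work surface and 53 mm above the disc, on a circle of 102 mm radius about the axis, 60 degrees apart; they turn with the disc. Push a post sideways from behind with the fingertips 70 to 80 mm above the work surface, which clears the dishes.
- dishes_mid (a point): Middle of the ring of six closed sample dishes (42 mm diameter, red, yellow and white lids) that are fixed on the disc, centred 66 mm from the axis, midway in angle between the posts; their lids reach 63 mm above the work surface. Not to be touched.
- carousel (a joint): Angle of the carousel about its axis (rad), growing anticlockwise from above; notches every 60 degrees. It starts between two notches, at 0.38 to 0.66. The next notch anticlockwise lies anywhere from 0.87 to 1.23, different at each set-up as the plunger block is clamped by hand: it is not told and must be felt. It turns stiffly and does not coast. Over 20 N on it is too rough.
- plunger (a joint): Spring plunger under the disc (m): about -0.001 = home in a notch, 0.0025 = riding between notches (below 0.001 counts as home). A notch catches it within about 2 degrees of its middle and centres the disc. Between notches the disc turns with 1 to 3 N at a post; once home it resists, either way, rising to 8 to 12 N over the first 3 mm, and gives way after about 5 mm.
- brake (a joint): Brake lever angle (rad), about a level pivot 22 mm up, 142 mm from the carousel's axis on the base's +y side. 0 = open, leaning outwards 0.55 rad from vertical; 0.55 = on, upright, rubber shoe hard on the rim (0.48 or more counts). Starts at 0 to 0.1, stays where left. Takes 3 to 8 N at the knob, rising past 10 N as the shoe bites. Over 25 N is too rough.
- brake_knob (a point): Centre of the lever's red ball knob (22 mm diameter), 78 mm from its pivot. Open: 41 mm further out than the pivot, 88 mm above the work surface. Upright: over the pivot, 100 mm above the work surface. Push it from outside towards the carousel's axis.
- bottle: Loose amber bottle, 56 mm diameter, 110 mm tall, standing right of the carousel; origin under its centre. Bystander.
- tip_box: Loose blue pipette tip box with a pale lid, 117 x 80 x 50 mm, right of the carousel; origin under its centre. Bystander.
- lens_can: Loose black lens canister with clear lid, 50 mm diameter, 58 mm tall, left of the carousel; origin under its centre. Bystander.
Things that resemble listed ones, but are neither listed nor needed, are in the scene too. Of the things that look like the part that bears plunger, the middle-sized one is meant.

How it is judged (in metres and radians):
On the way, in this order (a step that is already met when the one before it is completed fails the run):
1. the carousel is clicked home in the next notch, the brake still open (value of joint plunger below 0.001 m and value of joint carousel between 0.8 and 1.3 rad and value of joint brake below 0.3 rad), for 0.3 s.
2. the brake is on, the carousel still clicked home (value of joint brake above 0.48 rad and value of joint plunger below 0.001 m and value of joint carousel between 0.8 and 1.3 rad), for 0.2 s.
At the end, for the whole second after the job is handed in: The carousel rests in the next notch anticlockwise (plunger reading below 1 mm, carousel angle between 0.8 and 1.3 rad), the brake lever stands at 0.48 rad or more, and the carousel is still (all of step 2 and velocity of joint carousel between -0.05 and 0.05 rad/s); the robot touches nothing.
It fails at once if the carousel is pushed with more than 20 N (contact force between any of the fingers, the arm and carousel above 20 N).
It fails at once if a dish is touched (contact force between any of the fingers, the arm and dishes above 0.5 N).
It fails at once if the brake lever is pushed with more than 25 N (contact force between any of the fingers, the arm and brake above 25 N).
It fails at once if the carousel is turned well past the next notch, or back clockwise to the one before (value of joint carousel above 1.45 rad or value of joint carousel below 0.25 rad).
It fails at once if a bystander is disturbed (distance of any of bottle, tip_box, lens_can from where it was at the start of the episode above 0.03 m).
It also fails if it takes over 72 s, if anything falls off the work surface, if the arm or the gripper's body presses on something with over 40 N, if the wrist force passes 120 N, or if a joint passes its speed limit or range.

ROBOT

A 6-joint arm with a two-finger parallel gripper is mounted at the origin on the work surface. World frame = base frame: x ahead of the robot, y to its left, z up, the work surface at z = 0. Lengths are in mm, angles in degrees, forces in N, time in s.
With the tool pointing down it reaches from about 225 to 875 mm from the base axis. Payload 3.4 kg.
Tool frame: the origin (TCP) lies at the very end of the fingers, on their centre line; the grasp point (between the pads) lies 19 mm behind it; z points along the fingers, y is the line along which they close (so a half turn about z gives the same grasp; the last joint's range is limited). The gripper opens to 85 mm and grips with 20 to 120 N. Pads are 22 mm wide; open, the fingers measure 114 mm over their backs; the gripper's body (76 mm by 85 mm) begins 54 mm behind the grasp point. The pads swing forward as they close: fully open they stand 13 mm farther back than shut.
Start: joints at [61.536, 15.808, 86.224, -0, 77.962, -6.933], TCP at [211.053, 534.901, 231.328] pointing down, gripper open.
Joint ranges: [-165.64, 165.64], [-43.16, 119.46], [12.63, 154.43], [-67.54, 247.53], [6.08, 155.33], [-154.97, 154.97]. Speed limits (degrees/s): [147.25, 147.25, 180, 180, 180, 180].

INTERFACE

Orientations are given as a 3x3 rotation matrix whose columns are the frame's x, y, z axes.
In Python, from workcell import r, eyes gives the robot as it stands. Calls block until the motion is done:
- r.reach(position, orientation): joint-space move of the TCP to a pose.
- r.move_l(position, velocity=150, ori=None): straight line of the TCP; ori=None keeps the orientation; velocity is the mean speed in mm/s.
- r.move_j(angles): joint-space move.
- r.let_go() and r.clamp(grasp_force=None): open the fingers fully, or close them until they stop; grasp_force is the grip in N (None keeps the last).
- r.pause(seconds).
- r.inverse_kinematics(position, orientation): joint angles nearest the present ones, or None.
- eyes.camera(name): name is "scene" or "top" or "wrist"; returns a dict with "img" (400x640x3 uint8, red, green, blue), "z_map" (400x640 float32, mm along the optical axis (not along the pixel's ray), 0 where there is no reading), "fx", "fy", "cx", "cy" (pixels), "R" (3x3) and "t" (3): a world point X has camera coordinates R X + t. Camera axes: x right, y down, z forward; pixel columns grow to the right and rows downward; lengths in mm; the calibration is good to about 2 mm. A picture is of the moment at which its call begins.
A pose or a line that the arm cannot do raises r.PlanningError and nothing moves.
- r.sign_off(): hands the job in; it is judged then, once.
Readings, each from a call of its own:
- r.get_clock(): time.
- r.get_joints(): joint angles.
- r.get_qd(): joint speeds.
- r.get_tau(): joint torques, N m.
- r.get_position(): TCP position.
- r.get_tcp_rot(): TCP orientation.
- r.get_wrist_force(): force on the tool from outside, world axes, zero at the start.
- r.get_wrist_torque(): the same for the moment, N m.
- r.get_grip_width(): finger opening in mm.
- r.get_finger_force(): force on a finger pad.
Only numpy, scipy, OpenCV 4.12 (cv2) and the standard library are available. Lean on these libraries where they do the work, as an engineer would, in place of code of your own. Each camera call takes 0.05 s, during which the arm holds its last target. There are 200 camera calls.

## Working session

There is one attempt and no reset: what is moved stays moved. The work goes in short steps, each a Python script; the robot and the scene stay as the last script left them, time stands still between calls to the robot, and variables do not carry over. Pictures are saved under pics/ and viewed, at most 10 in all, crops included, and the job is handed in when it is done.

```bash
mkdir -p pics; ls; python3 - <<'E'
from workcell import r, eyes
import cv2,numpy as np,pickle
for n in ("top","scene"):
    c=eyes.camera(n); pickle.dump(c,open(f"{n}.pkl","wb"))
    cv2.imwrite(f"pics/{n}0.png",c["img"][:,:,::-1])
    print(n,c["fx"],c["cx"],c["cy"],np.round(c["R"],3).tolist(),c["t"])
print(r.get_clock(), r.get_wrist_force())
E
```

```text
pics
top 361.7268816378012 319.33767234617744 200.97399750825033 [[0.066, -0.998, -0.001], [-0.978, -0.064, -0.199], [0.199, 0.014, -0.98]] [-37.60694767 579.24629254 807.90150255]
scene 378.5954867260353 320.65968096809405 205.72080046832357 [[-0.723, 0.691, 0.02], [0.529, 0.572, -0.627], [-0.444, -0.442, -0.779]] [ 399.66385777 -220.76788244 1232.87263679]
0.1 [ 0.58598118 -0.40305155  0.17432968]
```

View pics/top0.png

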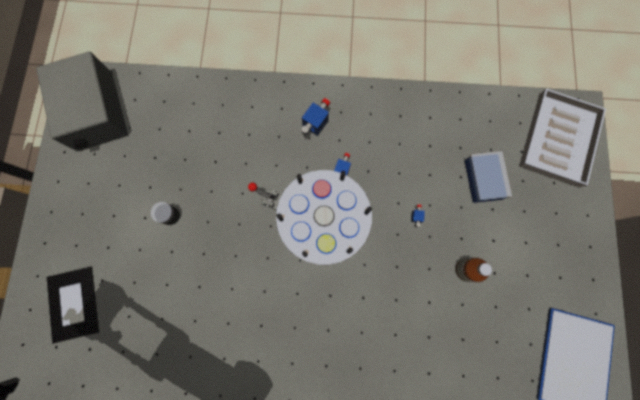

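View pics/scene0.png

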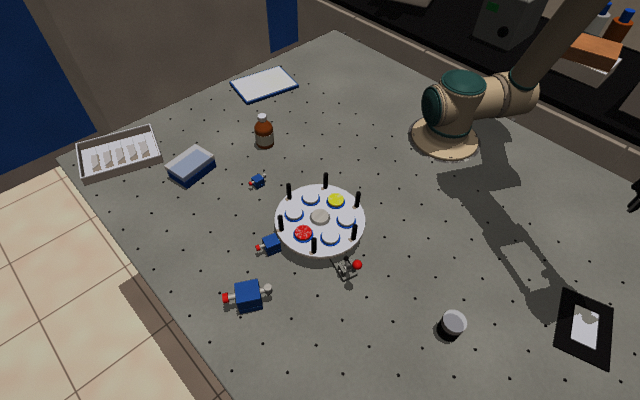

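The top picture shows the carousel centred near (324,216), with its red brake knob at (252,187) on its left. Three blue blocks resemble the plunger block: large at (316,117), middle at (343,165) and small at (418,215). The middle one fits, since it sits at the rim on the base's +x side. The bottle is at (478,270), the tip box at (490,177) and the lens canister at (162,213). Next I'll measure these points and take one enlarged crop to confirm.

```bash
cat > h.py <<'E'
import numpy as np,pickle,cv2
def cloud(c):
    z=c["z_map"].astype(float); v,u=np.mgrid[:400,:640]
    P=np.stack([(u-c["cx"])/c["fx"]*z,(v-c["cy"])/c["fy"]*z,z],-1)
    W=(P-c["t"])@c["R"]; W[z==0]=np.nan
    return W
def circ(p):
    A=np.c_[2*p,np.ones(len(p))]; s=np.linalg.lstsq(A,(p**2).sum(1),rcond=None)[0]
    return s[:2],np.sqrt(s[2]+s[:2]@s[:2])
E
python3 - <<'E'
from h import *
for n in("top","scene"):
    c=pickle.load(open(n+".pkl","rb"));W=cloud(c);im=c["img"].astype(int)
    cy,cx=(216,324) if n=="top" else (217,320)
    print(n,"hub px",W[cy,cx])
    hub=W[cy,cx][:2]
    rr=np.hypot(*(W[...,:2]-hub).transpose(2,0,1))
    disc=(abs(W[...,2]-52)<5)&(rr<135)&(im.min(2)>100)
    h=cv2.convexHull(np.argwhere(disc)[:,::-1].astype(np.int32))[:,0]
    c0,R=circ(np.array([W[v,u,:2] for u,v in h])); print("disc",c0,R, np.nanmedian(W[disc][:,2]))
    post=(W[...,2]>72)&(W[...,2]<125)&(rr<130)&(im.max(2)<110)
    nl,L,st,ce=cv2.connectedComponentsWithStats(post.astype(np.uint8))
    for i in range(1,nl):
        if st[i,4]>2:
            q=W[L==i]; q=q[q[:,2]>q[:,2].max()-15]; m=q.mean(0); d=m[:2]-c0
            print(" post",ce[i].round(),m.round(),q[:,2].max().round(),"r",np.hypot(*d).round(1),"az",np.degrees(np.arctan2(d[1],d[0])).round(1))
    red=(im[...,0]>130)&(im[...,1]<70)&(im[...,2]<70)
    nl,L,st,ce=cv2.connectedComponentsWithStats(red.astype(np.uint8))
    for i in range(1,nl):
        if st[i,4]>8: print(" red",ce[i].round(),st[i,4],np.nanmedian(W[L==i],0).round(1))
    pts={"bot":(478,270),"tip":(490,177),"can":(162,213),"blkM":(343,165),"blkS":(418,215)} if n=="top" else {"bot":(263,133),"tip":(190,163),"can":(453,320),"blkM":(270,244)}
    for k,(u,v) in pts.items(): print(" ",k,W[v,u].round())
c=pickle.load(open("top.pkl","rb"));cv2.imwrite("pics/crop.png",cv2.resize(c["img"][90:280,225:440,::-1],None,fx=3.1,fy=3.1,interpolation=cv2.INTER_CUBIC))
E
```

```text
top hub px [544.75562214 -13.0116      58.91852319]
disc [547.75469044 -12.18497418] 114.2099266545854 52.51367378058128
 post [343. 174.] [641. -50. 104.] 108.0 r 100.5 az -22.1
 post [299. 177.] [627.  50. 104.] 108.0 r 100.7 az 38.4
 post [368. 209.] [ 561. -113.  103.] 107.0 r 101.4 az -82.6
 post [280. 216.] [531.  88. 103.] 107.0 r 101.7 az 99.3
 post [349. 250.] [466. -75. 105.] 108.0 r 102.8 az -142.6
 post [304. 253.] [452.  25. 106.] 108.0 r 102.7 az 158.7
 red [326. 101.] 24 [8.422e+02 8.000e-01 5.360e+01]
 red [347. 155.] 11 [708.8 -61.   36. ]
 red [252. 186.] 49 [596.2 156.9 100.5]
  bot [ 441. -357.  101.]
  tip [ 670. -413.   49.]
  can [527. 372.  59.]
  blkM [680. -52.  38.]
  blkS [ 567. -244.   27.]
scene hub px [548.43856013  -8.84883249  57.85274126]
disc [547.18598212 -12.02297578] 113.94046178209858 53.124886047858396
 post [325. 178.] [469. -74. 102.] 108.0 r 100.1 az -141.7
 post [288. 188.] [ 563. -111.  102.] 109.0 r 100.3 az -80.9
 post [357. 197.] [454.  27. 103.] 108.0 r 101.0 az 157.2
 post [280. 220.] [643. -48. 102.] 108.0 r 102.5 az -20.4
 post [354. 229.] [534.  90. 102.] 108.0 r 102.8 az 97.3
 post [313. 243.] [629.  53. 103.] 110.0 r 104.1 az 38.4
 red [617.  20.] 19 [-886.8  126.9  153. ]
 red [629.  23.] 18 [-894.9  172.3  153.7]
 red [303. 232.] 133 [611.5  -1.4  63.8]
 red [257. 247.] 15 [710.4 -57.5  36.4]
 red [357. 263.] 53 [599.4 159.6 101. ]
 red [225. 297.] 46 [845.    5.3  54. ]
  bot [ 459. -350.   64.]
  tip [ 682. -399.   52.]
  can [532. 373.  59.]
  blkM [684. -42.  39.]
```

View pics/crop.png

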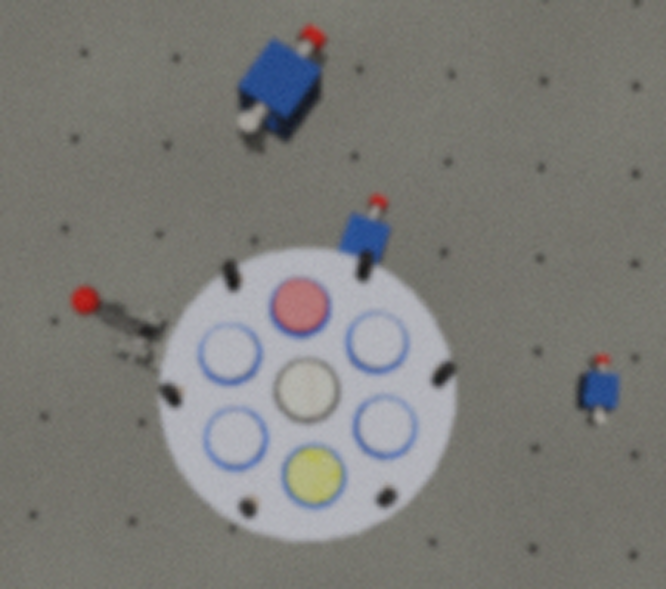

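Cross-checks: the disc fits at radius 114 mm and z about 53. The posts lie at radius about 102 mm, at azimuth 38 + 60k. The knob is at radius 177–183 mm, azimuth about 73.5°. All of these agree with the description. The crop confirms that the middle-sized block at the rim (crop 365,237) is the plunger block, with the brake at (85,300). I'll push the post at azimuth 158° from its +y side.

```bash
cat >> h.py <<'E'
from workcell import r, eyes
HUB=np.array([547.5,-12.])
def ori(deg):
    a=np.radians(deg); c,s=np.cos(a),np.sin(a)
    return np.array([[c,s,0],[s,-c,0],[0,0,-1.]])
def u(deg): a=np.radians(deg); return np.array([np.cos(a),np.sin(a)])
def pol(az,rad,z): return np.r_[HUB+rad*u(az),z]
def force(n=5): return np.mean([r.get_wrist_force() for _ in range(n)],0)
E
python3 - <<'E'
from h import *
for off in(0,180):
    for az,rad,z in((138,102,170),(138,102,75),(205,102,75)):
        q=r.inverse_kinematics(pol(az,rad,z),ori(az+90+off)); print(off,az,z,None if q is None else np.round(q,0))
    q=r.inverse_kinematics(pol(73.5,230,78),ori(73.5+off)); print("brake",off,None if q is None else np.round(q,0))
r.clamp()
t=r.get_clock(); F=np.array([r.get_wrist_force() for _ in range(10)]); print("t/read",(r.get_clock()-t)/10,F.mean(0),F.std(0),t)
E
```

```text
0 138 170 [  -2.   10.  104.   -0.   67. -140.]
0 138 75 [  -2.   16.  111.   -0.   53. -140.]
0 205 75 [-16.  15. 113.  -0.  52. 139.]
brake 0 [13. 28. 89. -0. 62. 29.]
180 138 170 [ -2.  10. 104.  -0.  67.  40.]
180 138 75 [ -2.  16. 111.  -0.  53.  40.]
180 205 75 [-16.  15. 113.  -0.  52. -41.]
brake 180 [  13.   28.   89.   -0.   62. -151.]
t/read 0.0 [ 0.93343759  0.36435201 -0.10700204] [2.22044605e-16 0.00000000e+00 0.00000000e+00] 0.8667
```

```bash
cat >> h.py <<'E'
def force(n=3,dt=0.02):
    F=[]
    for _ in range(n): F.append(r.get_wrist_force()); r.pause(dt)
    return np.mean(F,0)
E
python3 - <<'E'
from h import *
r.reach(pol(138,102,170),ori(138+270))
r.move_l(pol(138,102,75),120)
F=[]
for _ in range(15): F.append(r.get_wrist_force()); r.pause(0.02)
print(np.mean(F,0),np.std(F,0),r.get_clock())
t=r.get_clock(); r.move_l(pol(138.6,102,75),10,ori(138.6+270)); print("step dt",r.get_clock()-t, r.get_position()-pol(138.6,102,75), force())
E
```

```text
[0.12355956 0.03172287 0.10258613] [0.44390701 0.56706078 0.5025882 ] 4.0333
step dt 0.25839999999999996 [-0.03939527 -0.04597488  0.1071367 ] [ 0.16317325 -0.15864659 -0.40666569]
```

```bash
cat >> h.py <<'E'
def push(az,end,F0,step=0.56,hi=5.0,lo=None,v=8):
    """push round the arc; stop on f>hi, or f<lo after contact"""
    log=[];touch=False
    while az<end:
        az+=step; r.move_l(pol(az,102,75),v,ori(az+270))
        f=-(force(4,.015)-F0)[:2]@u(az+90); log.append((round(az,1),round(f,1)))
        touch|=f>1.2
        if f>hi or (lo is not None and touch and f<lo): break
    print(log,round(r.get_clock(),1)); return az
E
python3 - <<'E'
from h import *
F0=force(12)
r.move_l(pol(144,102,75),20,ori(144+270))
push(144,156,F0)
E
```

```text
[(144.6, np.float64(0.4)), (145.1, np.float64(0.1)), (145.7, np.float64(0.2)), (146.2, np.float64(0.9)), (146.8, np.float64(-0.0)), (147.4, np.float64(0.1)), (147.9, np.float64(-0.2)), (148.5, np.float64(0.4)), (149.0, np.float64(0.2)), (149.6, np.float64(1.8)), (150.2, np.float64(1.8)), (150.7, np.float64(1.2)), (151.3, np.float64(1.7)), (151.8, np.float64(0.7)), (152.4, np.float64(1.3)), (153.0, np.float64(1.1)), (153.5, np.float64(0.8)), (154.1, np.float64(1.3)), (154.6, np.float64(1.0)), (155.2, np.float64(1.1)), (155.8, np.float64(1.1)), (156.3, np.float64(0.9))] 12.7
```

Contact came at about azimuth 149.4°, as predicted, with a drag of about 1.1 N. I'll keep pushing until the rise of resistance marks the notch.

```bash
python3 - <<'E'
from h import *
F0=np.array([.12,.03,.1])
push(156.3,203,F0,hi=3.8)
E
```

```text
[(156.9, np.float64(1.7)), (157.4, np.float64(1.2)), (158.0, np.float64(1.2)), (158.5, np.float64(1.2)), (159.1, np.float64(1.3)), (159.7, np.float64(1.2)), (160.2, np.float64(0.7)), (160.8, np.float64(2.2)), (161.3, np.float64(1.5)), (161.9, np.float64(1.2)), (162.5, np.float64(1.5)), (163.0, np.float64(1.6)), (163.6, np.float64(1.3)), (164.1, np.float64(1.2)), (164.7, np.float64(0.9)), (165.3, np.float64(1.7)), (165.8, np.float64(1.2)), (166.4, np.float64(1.0)), (166.9, np.float64(1.8)), (167.5, np.float64(1.4)), (168.1, np.float64(0.9)), (168.6, np.float64(0.4)), (169.2, np.float64(1.9)), (169.7, np.float64(1.1)), (170.3, np.float64(1.2)), (170.9, np.float64(0.9)), (171.4, np.float64(1.5)), (172.0, np.float64(1.5)), (172.5, np.float64(0.9)), (173.1, np.float64(1.2)), (173.7, np.float64(1.5)), (174.2, np.float64(0.8)), (174.8, np.float64(1.3)), (175.3, np.float64(1.6)), (175.9, np.float64(1.2)), (176.5, np.float64(1.5)), (177.0, np.float64(0.9)), (177.6, np.float64(1.8)), (178.1, np.float64(1.6)), (178.7, np.float64(0.7)), (179.3, np.float64(1.6)), (179.8, np.float64(1.7)), (180.4, np.float64(1.7)), (180.9, np.float64(0.7)), (181.5, np.float64(-0.2)), (182.1, np.float64(-0.3)), (182.6, np.float64(0.3)), (183.2, np.float64(-0.0)), (183.7, np.float64(0.1)), (184.3, np.float64(1.7)), (184.9, np.float64(5.2))] 30.1
```

The notch is clear: the force fell to zero at azimuth 181° (the click) and rose to 5 N at 184.9°. I'll back off, check the result, and set up outside the knob.

```bash
python3 - <<'E'
from h import *
r.move_l(pol(178,102,75),60,ori(178+270))
r.move_l(pol(178,102,180),200)
r.reach(pol(73.5,235,180),ori(73.5))
r.move_l(pol(73.5,235,80),150)
print(r.get_clock(),force(8))
c=eyes.camera("scene"); W=cloud(c); im=c["img"].astype(int)
cv2.imwrite("pics/s1.png",cv2.resize(c["img"][140:340,220:480,::-1],None,fx=3,fy=3,interpolation=cv2.INTER_CUBIC))
rr=np.hypot(*(W[...,:2]-HUB).transpose(2,0,1))
post=(W[...,2]>72)&(W[...,2]<125)&(rr<130)&(im.max(2)<110)
nl,L,st,ce=cv2.connectedComponentsWithStats(post.astype(np.uint8))
for i in range(1,nl):
    if st[i,4]>4:
        q=W[L==i]; q=q[q[:,2]>q[:,2].max()-15]; d=q.mean(0)[:2]-HUB
        print(ce[i].round(),"r",np.hypot(*d).round(1),"az",np.degrees(np.arctan2(d[1],d[0])).round(1))
E
```

```text
33.025 [-0.14404504  0.12114812  0.34107533]
[302. 181.] r 100.3 az -105.8
[341. 182.] r 100.3 az -166.8
[278. 206.] r 101.2 az -45.4
[361. 210.] r 102.2 az 132.5
[296. 237.] r 103.4 az 14.6
[340. 239.] r 103.5 az 72.8
```

View pics/s1.png

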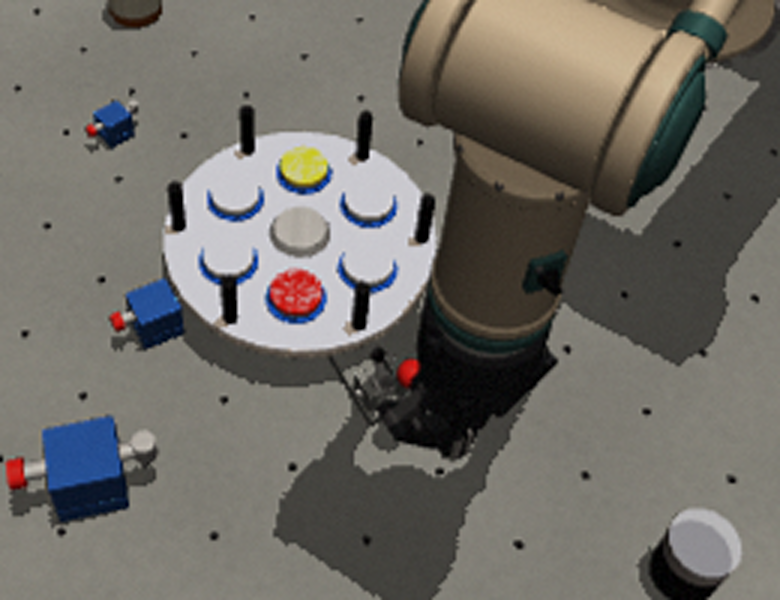

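The picture shows the carousel turned about 35.5°, with posts at az 13.7° + 60k. The fingers stand outside the red knob (crop 410,372), and the lens canister is clear at (695,560). Now I'll push the brake gently inwards.

```bash
python3 - <<'E'
from h import *
F0=force(8); rad=235; log=[]; f=0
while rad>156:
    rad-=2.5 if rad>175 and f<9 else (1.0 if f<9 else 0.5)
    r.move_l(pol(73.5,rad,80),15 if rad>175 else 8)
    f=(force(4,.015)-F0)[:2]@u(73.5); log.append((round(rad,1),round(float(f),1)))
    if f>13: break
print(log,r.get_clock(),r.get_position()-pol(73.5,rad,80))
E
```

```text
[(232.5, -0.3), (230.0, -0.0), (227.5, 0.3), (225.0, 0.1), (222.5, -0.4), (220.0, -0.7), (217.5, -0.1), (215.0, -0.4), (212.5, 0.0), (210.0, -0.6), (207.5, -0.3), (205.0, -0.1), (202.5, -0.2), (200.0, -0.3), (197.5, 1.8), (195.0, 5.5), (192.5, 5.8), (190.0, 5.5), (187.5, 4.3), (185.0, 5.0), (182.5, 5.4), (180.0, 3.9), (177.5, 3.5), (175.0, 3.7), (174.0, 3.2), (173.0, 3.3), (172.0, 3.3), (171.0, 3.4), (170.0, 3.3), (169.0, 3.2), (168.0, 2.9), (167.0, 3.0), (166.0, 2.9), (165.0, 2.8), (164.0, 3.3), (163.0, 4.8), (162.0, 5.8), (161.0, 7.1), (160.0, 8.8), (159.0, 9.4), (158.5, 10.6), (158.0, 11.2), (157.5, 12.1), (157.0, 12.3), (156.5, 14.1)] 49.7333 [1.33470698 4.0345916  0.61722324]
```

```bash
python3 - <<'E'
from h import *
p=pickle.load(open("scene.pkl","rb")); n=eyes.camera("scene")
for c in (p,n):
    W=cloud(c); im=c["img"].astype(int)
    m=(im[...,0]>110)&(im[...,1]<70)&(im[...,2]<70)&(W[...,2]>85)&(np.hypot(*(W[...,:2]-HUB).transpose(2,0,1))<200)
    q=W[m]; d=q-np.r_[HUB,0]; ra=d[:,:2]@u(73.5); la=d[:,:2]@u(163.5)
    # sphere of radius 11 fitted to the visible surface
    from scipy.optimize import least_squares
    s=least_squares(lambda x:np.linalg.norm(q-x,axis=1)-11,q.mean(0)-[0,0,8],loss="soft_l1").x
    print(len(q),q.mean(0),"ra",ra.mean(),"fit",s,"r",np.hypot(*(s[:2]-HUB)),"z",s[2])
print(r.get_position()[:2]@u(73.5)-HUB@u(73.5), force(8))
cv2.imwrite("pics/s2.png",cv2.resize(n["img"][200:300,290:410,::-1],None,fx=5,fy=5,interpolation=cv2.INTER_CUBIC))
E
```

```text
60 [599.68796613 159.47164438 100.75250213] ra 179.23257979554418 fit [597.32410076 157.76115244  92.78802851] r 176.92170555126654 z 92.78802850764149<stdin>:9: RuntimeWarning: Mean of empty slice.
  ret = um.true_divide(
Traceback (most recent call last):
ValueError: Initial guess is outside of provided bounds
```

The arm hides the knob. I'll take it slightly firmer (about 17 N, limit 25), then withdraw and measure the lever.

```bash
cat > k.py <<'E'
from h import *
from scipy.optimize import least_squares
rad=156.5
while rad>153.5:
    rad-=0.5; r.move_l(pol(73.5,rad,80),8); f=force(4,.015)[:2]@u(73.5); print(rad,f)
    if f>16.5: break
print("TCP r",(r.get_position()[:2]-HUB)@u(73.5))
r.move_l(pol(73.5,200,80),60); r.move_l(pol(73.5,235,190),200); r.reach(pol(73.5,330,230),ori(73.5))
for nm in("top","scene"):
    c=eyes.camera(nm); W=cloud(c); im=c["img"].astype(int)
    m=(im[...,0]>90)&(im[...,1]<60)&(im[...,2]<60)&(W[...,2]>85)&(np.hypot(*(W[...,:2]-HUB).transpose(2,0,1))<200)
    print(nm,m.sum())
    cv2.imwrite(f"pics/{nm}2.png",cv2.resize(c["img"][140:290,230:420,::-1],None,fx=4,fy=4,interpolation=cv2.INTER_CUBIC))
    if m.sum()>5:
        q=W[m]; s=least_squares(lambda x:np.linalg.norm(q-x,axis=1)-11,q.mean(0)-[0,0,8],loss="soft_l1").x
        print(s,"r",np.hypot(*(s[:2]-HUB)))
print(r.get_clock())
E
python3 k.py
```

```text
156.0 15.296052350779952
155.5 16.17863714601845
155.0 17.105483141611145
TCP r 160.37591208093966
top 53
[587.7087716  122.78920374 100.29373566] r 140.65871732545608
scene 58
[587.10424362 121.97574145 101.33558416] r 139.7068194801482
52.95
```

The knob is now at radius 140–141 mm and z 100–101, which is upright (nominal 142/100). One last check of the carousel and bystanders before handing in.

```bash
python3 - <<'E'
from h import *
c=eyes.camera("scene"); W=cloud(c); im=c["img"].astype(int)
rr=np.hypot(*(W[...,:2]-HUB).transpose(2,0,1))
post=(W[...,2]>72)&(W[...,2]<125)&(rr<130)&(im.max(2)<110)
nl,L,st,ce=cv2.connectedComponentsWithStats(post.astype(np.uint8))
for i in range(1,nl):
    if st[i,4]>4:
        q=W[L==i]; q=q[q[:,2]>q[:,2].max()-15]; d=q.mean(0)[:2]-HUB
        print(ce[i].round(),"az",np.degrees(np.arctan2(d[1],d[0])).round(1))
E
```

```text
[302. 181.] az -105.9
[341. 182.] az -167.0
[278. 206.] az -45.4
[361. 210.] az 132.6
[296. 237.] az 14.4
[340. 239.] az 72.8
```

View pics/scene2.png

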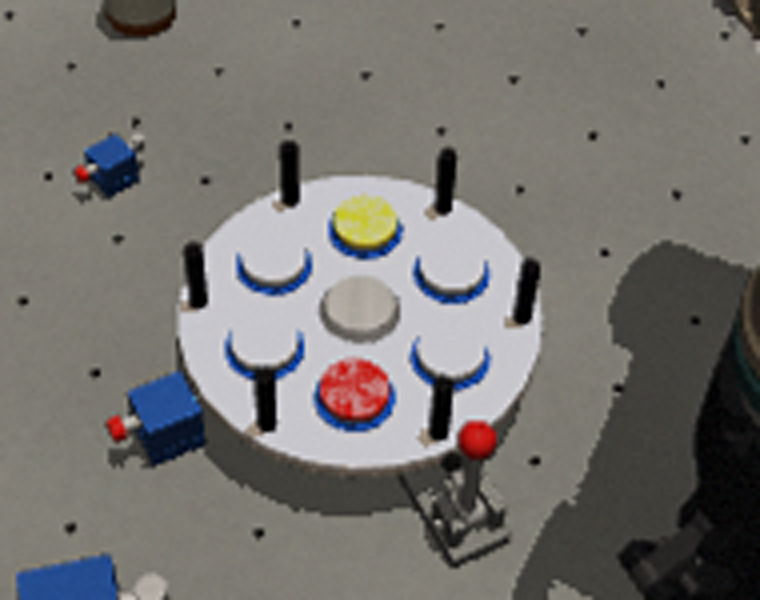

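The lever stands upright (knob at crop 478,438), the posts have not moved since the click, and the gripper is well clear. Handing in.

```bash
python3 -c "
from workcell import r
print(r.sign_off(), r.get_clock())"
```

```text
the job is handed in; nothing more can be done
the job is handed in; nothing more can be done
```

I turned the carousel about 35° anticlockwise until it clicked home in the next notch, then pushed the brake lever upright at up to about 17 N, withdrew the arm and handed the job in; the result of the judging was not shown.

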